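Fit the keyed tube carousel into the sample changer's drive hub and hold it home

ROBOT

A 7-joint arm with a two-finger parallel gripper is mounted at the origin on a cart in front of the work surface, level with it; the furniture and walls round the work are solid. World frame = base frame: x ahead of the robot, y to its left, z up, the work surface at z = 0. Lengths are in m, angles in rad, forces in N, time in s.
With the tool pointing down it reaches from about 0.425 to 0.925 m from the base axis. Payload 6.8 kg.
Tool frame: the origin (TCP) lies between the finger pads; the fingertips stand r.tcp_to_tips ahead of it and the grasp point (between the pads) lies 3 mm ahead of it (r.tcp_to_tips is the distance from the TCP to the fingertips, in m); z points along the fingers, y is the line along which they close (so a half turn about z gives the same grasp; the last joint's range is limited). The gripper opens to 85 mm and grips with 20 to 120 N. Pads are 22 mm wide; open, the fingers measure 114 mm over their backs; the gripper's body (76 mm by 85 mm) begins 54 mm behind the grasp point. The pads swing forward as they close: fully open they stand 13 mm farther back than shut.
Start: joints at [1.133, 0.477, 0.022, 1.555, -0.011, 1.109, -0.083], TCP at [0.219, -0.639, 0.253] pointing down, gripper open.
Joint ranges: [-2.96, 2.96], [-0.34, 2.1], [-1.41, 1.46], [0.24, 2.44], [-1.37, 4.51], [0.17, 1.92], [-2.96, 2.96]. Speed limits (rad/s): [2.39, 2.39, 3.14, 3.14, 3.14, 3.14, 3.14].

INTERFACE

Orientations are given as a rotation vector (axis times angle).
In Python, from bench import r gives the robot as it stands. The module is installed in compiled form; this text tells all that it offers.
- The arm moves only by the tool step_arm, never from a script. Its argument "moves" is a list of rows, each an object of numbers: "rx", "ry", "rz": the turn, a rotation vector about the tool's x, y, z in degrees; "dx", "dy", "dz": the shift along the tool's x, y, z in mm; "gripper": the opening, from -1 (shut) to 1 (fully open). In form: [{"rx": .., "ry": .., "rz": .., "dx": .., "dy": .., "dz": .., "gripper": ..}, ...]. A call has 1 to 20 rows; each row shifts and turns the commanded pose from where the row before left it, along the tool's axes as they then stand; what a row does not reach is not made up. A row lasts 1/8 s, in which the tool goes at most 62.5 mm and 10.7 degrees, less where a joint would pass 70% of its speed; a pose out of reach is approached as far as the arm can. A call is refused whole if a number of a shift passes 62.5 or a number of a turn 10.7, either way. A call with a gripper value outside its range is refused whole. The fingers move at their own pace and stop on an object; "grip_force" is the grip in N (left out, the last holds). Time passes only in rows, so rows that do not move let the fingers close. It gives the time, the measured TCP pose, the force, the opening and the grip force at its end, in the units of the state.
- r.get_obs(): the state, without advancing time (a new reading comes with each control period).
- r.grab_frame(name): name is "side" or "top" or "wrist"; returns the picture (480x640x3 uint8, blue, green, red); there is no depth.
- r.camera_info(name): a dict with "mtx" (3x3 intrinsics, pixels), "rvec" (rotation vector, rad) and "tvec" (3), from world to camera coordinates, as OpenCV has them. Camera axes: x right, y down, z forward; pixel columns grow to the right and rows downward; lengths in m; the calibration is good to about 2 mm. The wrist camera is an equidistant fisheye: a pixel r from the principal point sees the ray r / f radians off the axis. A picture is of the moment at which its call begins: read the wrist's pose just before it. camera_info takes no time and is no camera call; for the wrist camera it gives the pose at the moment of the call.
- r.hand_in(): hands the job in; it is judged then, once.
The state is a dict: "clock": time; "joints": joint angles; "qvel": joint speeds; "tau": joint torques, N m; "tcp_pos": TCP position; "orientation": TCP orientation; "contact_force": force on the tool from outside, world axes, zero at the start; "moment": the same for the moment, N m; "grip_width": finger opening in m; "gripper_force": force on a finger pad.
Only numpy, scipy, OpenCV 4.12 (cv2) and the standard library are available. Lean on these libraries where they do the work, as an engineer would, in place of code of your own. Each camera call takes 0.05 s, during which the arm holds its last target. There are 200 camera calls.

TASK

The tube carousel is resting on the beaker: take it by its grip and push its keyed shaft down into the hub of the drive unit, turning it under light pressure until the key drops into the keyway, without ramming it. Then keep pushing against the ejector spring in the hub until the collar sits flush on the hub's face, and finish still gripping it and pressing it fully home so that I can tighten the clamp screw; do not let go. Leave the beaker standing, and the tip box, slide container and black slide box where they are.

Things in the scene. Friction and masses are not known exactly. Their poses are not given: they have to be found in the camera images.
- carousel: Tube carousel, 0.22 kg: white disc, 96 mm diameter, 6 mm thick, ten holes, black grip above, steel stub shaft below. Origin: on the axis, in the underside of the steel collar (40 mm diameter, 4 mm thick) under the disc, the face that must sit flush on the hub; own z up. Disc from z = 4 to 10 mm. Starts upright on the beaker's rim, shaft inside, own -x within 0.9 rad of the world's -x.
- carousel_grip (a point): Where to grip: on the carousel's axis, 44 mm above its origin (same axes). The grip is a black block 18 mm thick between its two flats, which face the carousel's own +y and -y, and 26 mm long along x; it spans 19 mm below to 13 mm above this point. Below it is a steel neck, widening to 40 mm diameter on the disc.
- shaft_tip (a point): Centre of the shaft's lower end, 36 mm below the carousel's origin. The shaft is 18 mm in diameter; its last 4 mm taper to 12 mm. The lowest 12 mm are a plain round pilot without key.
- key_foot (a point): Middle of the lower end of the key: 12 mm from the shaft's axis on the carousel's own -x side, 24 mm below the carousel's origin. The key is one steel bar 6 mm wide, reaching out to 14 mm from the axis and from here up to just under the collar. A small steel index tab on the disc's rim lies straight above it.
- drive_unit: Drive unit of the sample changer, fixed: low grey case 150 (x) x 130 (y) x 45 mm, origin at the centre of its underside; front (knob, switch, display) faces own -x. On it, 20 mm toward own +x from the centre, stands the vertical aluminium hub, 48 mm diameter, 44 mm tall. The gearbox holds the hub (0.5 N m to turn it) while the key slides over its face. A tall incubator stands left of it.
- hub_face (a point): Centre of the bore's mouth, level with the hub's face, 89 mm above the bench; axes of the drive unit. Bore 20 mm; one keyway 8.5 mm wide, out to 16 mm from the axis. Its angle is not reported: anywhere within 0.6 rad either side of the unit's own -x; a small dark clamp screw marks its side. The key stands on the face at 12 mm shaft depth; fully home is 36 mm, collar on the face.
- ejector (a joint): Spring plunger at the bottom of the bore, 0 when up, metres pressed down. Its top is 26 mm below the hub's face, so it resists the last 10 mm of the shaft's travel, with 4 N rising to 10 N at 0.010 (fully home), and lifts the carousel again if it is let go.
- beaker: Clear plastic beaker, 61 mm diameter, 69 mm tall, loose, origin at the centre of its underside. The carousel's disc rests on its rim.
- tip_box: Pipette-tip box, 75 x 85 x 50 mm, loose bystander, origin at the centre of its underside.
- square_bottle: Upright milky slide container, 34 x 50 x 96 mm, loose bystander, origin at the centre of its underside.
- slide_box_black: Open black box of slides, 85 x 34 x 50 mm, loose bystander, origin at the centre of its underside.

How it is judged:
By the outcome, as a careful person would: the job done as asked, in the order asked, and still so for the second after the job is handed in, while the arm keeps its last pose, push and grip.
It also fails if it takes over 61 s, if anything falls off the work surface, if the arm or the gripper's body presses on something with over 40 N, if the wrist force passes 120 N, or if a joint passes its speed limit or range.

## Working session

There is one attempt and no reset: what is moved stays moved. The work goes in short steps, Python scripts to look and compute and a tool call to move; the robot and the scene stay as the last step left them, time stands still between calls to the robot, and variables do not carry over. Pictures are saved under pics/ and viewed, at most 10 in all, crops included, and the job is handed in when it is done.

Besides the shell and the picture viewer there is one more tool, called after "Emit:" as name(argument=value, ...), one argument or row to a line, values as JSON. step_arm: Moves the arm, as the interface text tells. Its arguments: {"type":"object","properties":{"moves":{"type":"array","items":{"type":"object","properties":{"rx":{"type":"number"},"ry":{"type":"number"},"rz":{"type":"number"},"dx":{"type":"number"},"dy":{"type":"number"},"dz":{"type":"number"},"gripper":{"type":"number"}}}},"grip_force":{"type":"number"}},"required":["moves"]}

```bash
mkdir -p pics; python3 - <<'E'
from bench import r
import cv2,numpy as np
o=r.get_obs();print(o,r.tcp_to_tips)
for n in("side","top"):
    f=r.grab_frame(n);cv2.imwrite(f"pics/{n}0.png",f)
    c=r.camera_info(n);print(n,c)
E
```

```text
{'clock': 0.0, 'joints': array([ 1.13292931,  0.47779924,  0.02236856,  1.55649337, -0.01150137,
        1.10930073, -0.08310878]), 'qvel': array([ 0.00042464, -0.00065029,  0.00203997,  0.00032496, -0.00054649,
       -0.00063059, -0.0006566 ]), 'tau': array([-9.42282968e-04, -5.96451795e+01,  1.60725430e+00, -2.81193370e+01,
        1.22981763e-02,  9.34686977e-03,  2.76039458e-05]), 'tcp_pos': array([ 0.21836478, -0.63809689,  0.25230912]), 'orientation': array([-3.09719715e+00, -5.15333438e-01,  7.15959785e-04]), 'contact_force': array([0.54251651, 0.07192292, 0.03905418]), 'moment': array([ 0.01885777, -0.00994492, -0.01071006]), 'gripper_force': 0.0, 'grip_width': 0.0856844951145886} 0.022
side {'mtx': array([[598.79572874,   0.        , 333.84033207],
       [  0.        , 598.79572874, 235.71647987],
       [  0.        ,   0.        ,   1.        ]]), 'rvec': array([ 0.08256614, -2.76269342,  1.48765219]), 'tvec': array([0.43907786, 0.17342043, 0.96752171])}
top {'mtx': array([[619.72537831,   0.        , 315.50818011],
       [  0.        , 619.72537831, 233.93405275],
       [  0.        ,   0.        ,   1.        ]]), 'rvec': array([ 1.99548306, -2.20809582,  0.26134605]), 'tvec': array([-0.10117067,  0.50572923,  1.05169265])}
```

View pics/top0.png

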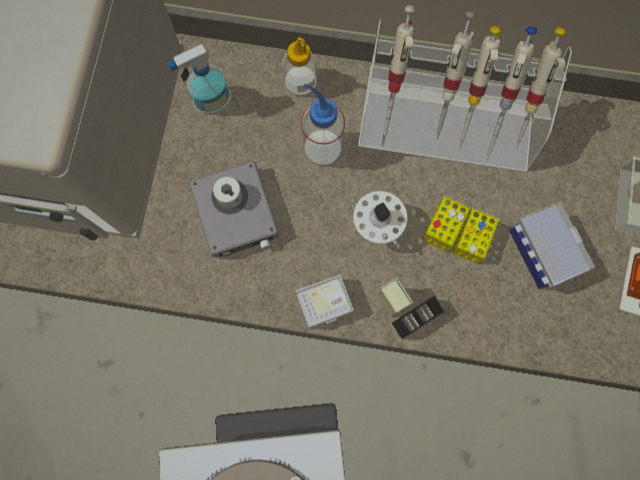

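View pics/side0.png

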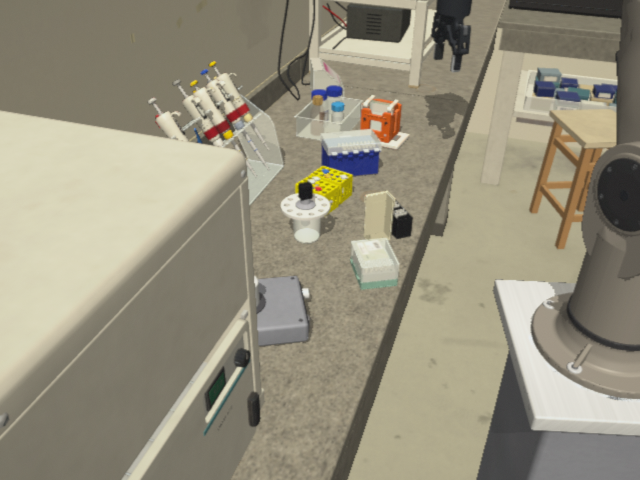

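The top view shows the carousel at about (381,217) and the hub at about (228,192). The side view shows the carousel at (306,205), and the incubator hides most of the hub. I'll measure both from the top view.

```bash
cat > h.py <<'E'
import cv2,numpy as np
from bench import r
def ray(name,uv,c=None):
    c=c or r.camera_info(name);K=c['mtx'];R=cv2.Rodrigues(c['rvec'])[0];C=-R.T@c['tvec'].ravel()
    uv=np.atleast_2d(np.float64(uv))
    if name=='wrist':
        d=(uv-[K[0,2],K[1,2]])/[K[0,0],K[1,1]];t=np.hypot(*d.T)[:,None]+1e-12
        v=np.hstack([d/t*np.sin(t),np.cos(t)])
    else: v=np.c_[uv,np.ones(len(uv))]@np.linalg.inv(K).T
    return C,v@R
def plane(name,uv,z,c=None):
    C,v=ray(name,uv,c);return C+v*((z-C[2])/v[:,2])[:,None]
def proj(name,P,c=None):
    c=c or r.camera_info(name);K=c['mtx'];R=cv2.Rodrigues(c['rvec'])[0]
    q=np.atleast_2d(P)@R.T+c['tvec'].ravel()
    if name=='wrist':
        t=np.arctan2(np.hypot(q[:,0],q[:,1]),q[:,2]);h=np.hypot(q[:,0],q[:,1])
        return np.c_[q[:,0]/h*t*K[0,0]+K[0,2],q[:,1]/h*t*K[1,1]+K[1,2]]
    return (q/q[:,2:])[:,:2]@K[:2,:2].T+K[:2,2]
E
python3 - <<'E'
from h import *
f=cv2.imread('pics/top0.png')
a=cv2.resize(f[185:250,345:420],None,fx=5,fy=5,interpolation=2)
b=cv2.resize(f[150:265,180:285],None,fx=4,fy=4,interpolation=2)
o=np.zeros((460,800,3),np.uint8);o[:325,:375]=a;o[:460,378:798]=b
cv2.imwrite('pics/z.png',o)
m=(f.min(2)>170).astype(np.uint8);m[:, :340]=0;m[:,420:]=0;m[:180]=0;m[255:]=0
cs=max(cv2.findContours(m,0,1)[0],key=cv2.contourArea);e=cv2.fitEllipse(cv2.convexHull(cs));print(e)
print('disc',plane('top',e[0],.075),plane('top',[381,212],.122))
for p in[(228,192),(381,212),(192,183),(251,163),(275,235),(217,255)]:print(p,plane('top',p,.089)if p[0]==228 else plane('top',p,.045))
E
```

```text
((379.7842102050781, 216.7526092529297), (50.4307975769043, 53.05744934082031), 102.48103332519531)
disc [[ 0.50900393 -0.26821566  0.075     ]] [[ 0.50515185 -0.26490393  0.122     ]]
(228, 192) [[ 0.57748561 -0.00439257  0.089     ]]
(381, 212) [[ 0.5253555  -0.27565854  0.045     ]]
(192, 183) [[0.61575757 0.06565551 0.045     ]]
(251, 163) [[ 0.64383133 -0.04603349  0.045     ]]
(275, 235) [[ 0.50174152 -0.07869572  0.045     ]]
(217, 255) [[0.47536935 0.02841724 0.045     ]]
```

View pics/z.png

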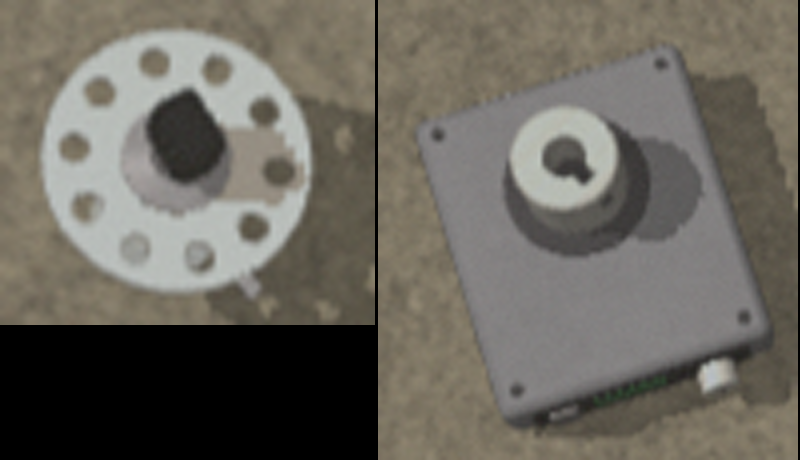

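In the crop, the tab is at (250,288), which is image (395,242.6). The hub face centre is at about (565,158) and the keyway end at about (588,180), pointing to the lower right, with the screw on that side.

```bash
cat >> h.py <<'E'
from scipy.spatial.transform import Rotation as Ro
def delta(pos,yawy):
    """tool-down target, tool y along world angle yawy; prints turn about tool z (deg) then shift in turned tool axes (mm)"""
    o=r.get_obs();R0=Ro.from_rotvec(o['orientation'])
    y=np.array([np.cos(yawy),np.sin(yawy),0]);z=np.array([0,0,-1.]);
    best=None
    for s in(1,-1):
        T=Ro.from_matrix(np.c_[np.cross(s*y,z),s*y,z]);d=(R0.inv()*T).as_rotvec(degrees=True)
        print('rot',d.round(1),'shift in NOW axes',(R0.inv().apply(pos-o['tcp_pos'])*1e3).round(1),'after turn',(T.inv().apply(pos-o['tcp_pos'])*1e3).round(1),'q7',o['joints'][6].round(2))
E
python3 - <<'E'
from h import *
def fc(z,cx):
    return plane('top',cx,z)[0]
d=fc(.075,(379.78,216.75));t=fc(.072,(395,242.6));v=t-d;psi=np.arctan2(-v[1],-v[0]);print('disc',d,'tab r',np.hypot(*v[:2]),'psi(+x)',psi)
f=cv2.imread('pics/top0.png');m=(f.min(2)>170).astype(np.uint8);m[:,:200]=0;m[:,250:]=0;m[:170]=0;m[215:]=0
c=max(cv2.findContours(m,0,1)[0],key=cv2.contourArea);e=cv2.fitEllipse(cv2.convexHull(c));print(e)
h=fc(.089,e[0]);k=fc(.089,(232.5,195));s=fc(.08,(237.2,199.7));print('hub',h,'diam',np.ptp(plane('top',c[:,0],.089),0)[:2])
for q in(k,s):
  w=q-h;print('key dir',np.hypot(*w[:2]),np.arctan2(-w[1],-w[0]))
g=fc(.122,(345+187/5,185+117/5));print('grip top?',g)
C,vv=ray('side',(306,188));
print(r.camera_info('wrist'))
delta(np.array([d[0],d[1],.2]),psi+np.pi/2)
E
```

```text
disc [ 0.50900945 -0.26820881  0.075     ] tab r 0.05325732581296665 psi(+x) 0.4106506482216312
((225.76870727539062, 188.87940979003906), (22.983945846557617, 25.047433853149414), 72.18645477294922)
hub [ 0.58365277 -0.0008547   0.089     ] diam [0.04179754 0.04320389]
key dir 0.016700454554422494 0.7250207174066041
key dir 0.02621086771883725 0.7485135963254548
grip top? [ 0.51122969 -0.26808024  0.122     ]
{'mtx': array([[371.64829954,   0.        , 322.14690098],
       [  0.        , 371.64829954, 238.32878011],
       [  0.        ,   0.        ,   1.        ]]), 'rvec': array([-2.35227329,  1.67922622,  0.25194598]), 'tvec': array([-0.6744597 , -0.03720867,  0.37867685])}
rot [0.000e+00 1.000e-01 1.754e+02] shift in NOW axes [ 394.7 -255.8   52.8] after turn [-414.1  223.2   52.4] q7 -0.08
rot [-0.1  0.  -4.6] shift in NOW axes [ 394.7 -255.8   52.8] after turn [ 414.1 -223.2   52.4] q7 -0.08
```

Emit:
step_arm(
  moves=[
    {"rz": -4.6,"gripper": 1},
    {"dx": 46,"dy": -24.8},
    {"dx": 46,"dy": -24.8},
    {"dx": 46,"dy": -24.8},
    {"dx": 46,"dy": -24.8},
    {"dx": 46,"dy": -24.8},
    {"dx": 46,"dy": -24.8},
    {"dx": 46,"dy": -24.8},
    {"dx": 46,"dy": -24.8},
    {"dx": 46,"dy": -24.8},
    {"dz": 30},
    {},
    {},
  ],
  grip_force=60,
)

```text
invalid input at $.moves[0]: expected keys rx, ry, rz, dx, dy, dz, gripper
```

```bash
python3 - <<'E'
from h import *
import pickle
c=r.camera_info('wrist');o=r.get_obs();f=r.grab_frame('wrist');cv2.imwrite('pics/w1.png',f);pickle.dump((c,o),open('w1.pkl','wb'))
print(o['tcp_pos'],o['orientation'],o['joints'].round(2));print(proj('wrist',[[.509,-.268,.075],[.509,-.268,.122],[.4602,-.2894,.072]],c))
C,v=ray('wrist',[322,238],c);print(C,v)
E
```

```text
[ 0.2184539  -0.63815978  0.25242472] [-3.09740917e+00 -5.15510457e-01  5.83079565e-04] [ 1.13  0.48  0.02  1.56 -0.01  1.11 -0.08]
[[  82.05159681 -129.97920421]
 [  59.82180947 -149.92734391]
 [  77.54319429  -94.89305515]]
[ 0.29011272 -0.61387438  0.37238337] [[-0.27598784 -0.09337241 -0.95661503]]
```

View pics/w1.png

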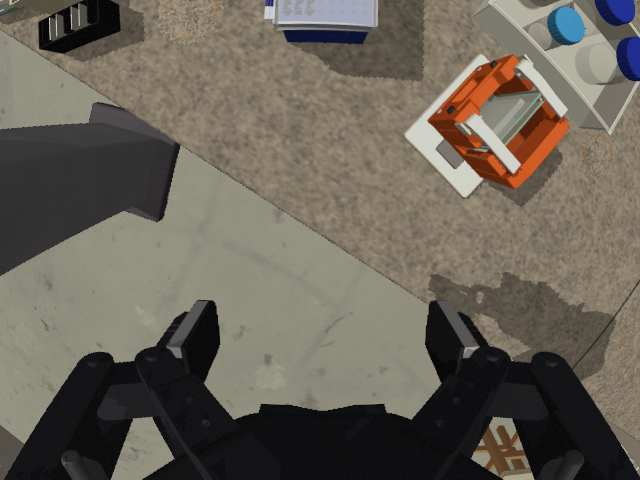

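The move call was refused because every row needs all seven keys. The wrist view is still at the start pose, with the fingers at the bottom of the image.

Emit:
step_arm(
  moves=[
    {"rx": 0,"ry": 0,"rz": -4.6,"dx": 0,"dy": 0,"dz": 0,"gripper": 1},
    {"rx": 0,"ry": 0,"rz": 0,"dx": 46,"dy": -24.8,"dz": 0,"gripper": 1},
    {"rx": 0,"ry": 0,"rz": 0,"dx": 46,"dy": -24.8,"dz": 0,"gripper": 1},
    {"rx": 0,"ry": 0,"rz": 0,"dx": 46,"dy": -24.8,"dz": 0,"gripper": 1},
    {"rx": 0,"ry": 0,"rz": 0,"dx": 46,"dy": -24.8,"dz": 0,"gripper": 1},
    {"rx": 0,"ry": 0,"rz": 0,"dx": 46,"dy": -24.8,"dz": 0,"gripper": 1},
    {"rx": 0,"ry": 0,"rz": 0,"dx": 46,"dy": -24.8,"dz": 0,"gripper": 1},
    {"rx": 0,"ry": 0,"rz": 0,"dx": 46,"dy": -24.8,"dz": 0,"gripper": 1},
    {"rx": 0,"ry": 0,"rz": 0,"dx": 46,"dy": -24.8,"dz": 0,"gripper": 1},
    {"rx": 0,"ry": 0,"rz": 0,"dx": 46,"dy": -24.8,"dz": 0,"gripper": 1},
    {"rx": 0,"ry": 0,"rz": 0,"dx": 0,"dy": 0,"dz": 30,"gripper": 1},
    {"rx": 0,"ry": 0,"rz": 0,"dx": 0,"dy": 0,"dz": 0,"gripper": 1},
    {"rx": 0,"ry": 0,"rz": 0,"dx": 0,"dy": 0,"dz": 0,"gripper": 1},
  ],
  grip_force=60,
)

```text
clock: 1.78
tcp_pos: [0.5089, -0.2699, 0.2238]
orientation: [3.076, 0.637, -0.0]
contact_force: [-0.8, -0.2, 0.7]
grip_width: 0.0857
gripper_force: 0.0
```

```bash
python3 - <<'E'
from h import *
import pickle
c=r.camera_info('wrist');o=r.get_obs();f=r.grab_frame('wrist');cv2.imwrite('pics/w2.png',f);pickle.dump((c,o),open('w2.pkl','wb'))
print(o['clock'],o['tcp_pos'],o['orientation'],o['joints'].round(2));print(proj('wrist',[[.509,-.268,.075],[.509,-.268,.122],[.4602,-.2894,.072]],c))
delta(np.array([.509,-.268,.112]),.4107+np.pi/2)
E
```

```text
1.775 [ 0.50894041 -0.26988024  0.22382828] [ 3.07594175e+00  6.37081981e-01 -2.74878159e-04] [ 0.52  0.35 -0.18  1.82  0.07  0.98 -0.85]
[[319.28213687 229.06197117]
 [318.81172726 249.10039264]
 [319.73395134 291.84677818]]
rot [-0.000e+00 -1.000e-01  1.799e+02] shift in NOW axes [  0.6  -2.1 112.2] after turn [ -0.6   1.9 112.2] q7 -0.85
rot [ 0.1 -0.  -0.1] shift in NOW axes [  0.6  -2.1 112.2] after turn [  0.6  -1.9 112.2] q7 -0.85
```

View pics/w2.png

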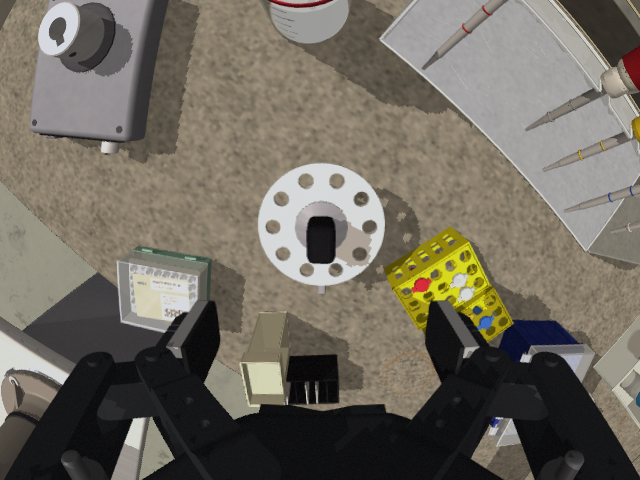

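The wrist view shows the disc at about (321,225), the grip at (321,240) and the tab at (321,290), aligned with the fingers. I'll refine the centre and yaw.

```bash
python3 - <<'E'
from h import *
import pickle
c,o=pickle.load(open('w2.pkl','rb'));f=cv2.imread('pics/w2.png')
def roi(m,x0,y0,x1,y1):
    k=np.zeros_like(m);k[y0:y1,x0:x1]=m[y0:y1,x0:x1];return max(cv2.findContours(k,0,1)[0],key=cv2.contourArea)
d=roi((f.min(2)>165).astype(np.uint8),245,150,400,296)
P=plane('wrist',d[:,0],.075,c)[:,:2];h=cv2.convexHull(P.astype(np.float32));print('disc',cv2.minEnclosingCircle(P.astype(np.float32)),cv2.fitEllipse(h))
g=roi((f.max(2)<60).astype(np.uint8),295,205,350,275);rc=cv2.minAreaRect(g);print('grip px',rc)
P=plane('wrist',g[:,0],.122,c)[:,:2];print('grip',np.ptp(P,0),P.mean(0))
x,y,w,hh=cv2.boundingRect(g);print(x,y,w,hh)
b=g[:,0][g[:,0,1]>y+hh-14];Pb=plane('wrist',[[b[:,0].min(),y+hh-8],[b[:,0].max()+1,y+hh-8],[(b[:,0].min()+b[:,0].max()+1)/2,y+hh]],.122,c);print('front part',Pb,np.linalg.norm(Pb[0]-Pb[1]))
t=plane('wrist',[321.5,289],.072,c)[0];print('tab',t)
E
```

```text
disc ((0.5111799240112305, -0.26837849617004395), 0.048159364610910416) ((0.5111922025680542, -0.26832178235054016), (0.09571532905101776, 0.09575891494750977), 167.9625701904297)
grip px ((321.0, 239.5), (45.0, 28.0), 90.0)
grip [0.03152905 0.02367661] [ 0.51528585 -0.26668413]
307 217 29 46
front part [[ 0.50264922 -0.26327687  0.122     ]
 [ 0.509451   -0.27896871  0.122     ]
 [ 0.50108145 -0.27327526  0.122     ]] 0.01710257292168926
tab [ 0.46309329 -0.28969779  0.072     ]
```

The disc fits at (0.5112, -0.2683) with a 95.7 mm diameter, and the yaw is aligned. Descend and grip.

Emit:
step_arm(
  moves=[
    {"rx": 0,"ry": 0,"rz": 0,"dx": 2.7,"dy": -0.5,"dz": 30,"gripper": 1},
    {"rx": 0,"ry": 0,"rz": 0,"dx": 0,"dy": 0,"dz": 30,"gripper": 1},
    {"rx": 0,"ry": 0,"rz": 0,"dx": 0,"dy": 0,"dz": 30,"gripper": 1},
    {"rx": 0,"ry": 0,"rz": 0,"dx": 0,"dy": 0,"dz": 22,"gripper": 1},
    {"rx": 0,"ry": 0,"rz": 0,"dx": 0,"dy": 0,"dz": 0,"gripper": 1},
    {"rx": 0,"ry": 0,"rz": 0,"dx": 0,"dy": 0,"dz": 0,"gripper": 1},
    {"rx": 0,"ry": 0,"rz": 0,"dx": 0,"dy": 0,"dz": 0,"gripper": -0.3},
    {"rx": 0,"ry": 0,"rz": 0,"dx": 0,"dy": 0,"dz": 0,"gripper": -0.45},
    {"rx": 0,"ry": 0,"rz": 0,"dx": 0,"dy": 0,"dz": 0,"gripper": -0.55},
    {"rx": 0,"ry": 0,"rz": 0,"dx": 0,"dy": 0,"dz": 0,"gripper": -1},
    {"rx": 0,"ry": 0,"rz": 0,"dx": 0,"dy": 0,"dz": 0,"gripper": -1},
    {"rx": 0,"ry": 0,"rz": 0,"dx": 0,"dy": 0,"dz": 0,"gripper": -1},
    {"rx": 0,"ry": 0,"rz": 0,"dx": 0,"dy": 0,"dz": 0,"gripper": -1},
    {"rx": 0,"ry": 0,"rz": 0,"dx": 0,"dy": 0,"dz": 0,"gripper": -1},
  ],
  grip_force=60,
)

```text
clock: 3.58
tcp_pos: [0.5117, -0.2675, 0.1116]
orientation: [3.076, 0.64, 0.0]
contact_force: [-1.5, 0.4, 5.5]
grip_width: 0.0171
gripper_force: 59.4
```

Gripped at 17 mm opening with 59 N. Lift straight up.

Emit:
step_arm(
  moves=[
    {"rx": 0,"ry": 0,"rz": 0,"dx": 0,"dy": 0,"dz": -4,"gripper": -1},
    {"rx": 0,"ry": 0,"rz": 0,"dx": 0,"dy": 0,"dz": -10,"gripper": -1},
    {"rx": 0,"ry": 0,"rz": 0,"dx": 0,"dy": 0,"dz": -18,"gripper": -1},
    {"rx": 0,"ry": 0,"rz": 0,"dx": 0,"dy": 0,"dz": -25,"gripper": -1},
    {"rx": 0,"ry": 0,"rz": 0,"dx": 0,"dy": 0,"dz": -25,"gripper": -1},
    {"rx": 0,"ry": 0,"rz": 0,"dx": 0,"dy": 0,"dz": -25,"gripper": -1},
    {"rx": 0,"ry": 0,"rz": 0,"dx": 0,"dy": 0,"dz": 0,"gripper": -1},
    {"rx": 0,"ry": 0,"rz": 0,"dx": 0,"dy": 0,"dz": 0,"gripper": -1},
  ],
)

```text
clock: 4.58
tcp_pos: [0.5111, -0.2672, 0.2179]
orientation: [-3.075, -0.64, 0.001]
contact_force: [-0.2, 0.2, -3.0]
grip_width: 0.0172
gripper_force: 58.7
```

```bash
python3 - <<'E'
from h import *
import pickle
c=r.camera_info('wrist');o=r.get_obs();f=r.grab_frame('wrist');cv2.imwrite('pics/w3.png',f);pickle.dump((c,o),open('w3.pkl','wb'))
print(o['clock'],o['tcp_pos'],o['orientation'],o['joints'].round(2),o['contact_force'],o['grip_width'])
h=np.array([.5837,-.0009,.089]);print(proj('wrist',h,c))
delta(np.array([.5837,-.0009,.215]),.735+np.pi/2)
E
```

```text
4.575 [ 0.51107992 -0.26719453  0.21788919] [-3.07547485e+00 -6.39556572e-01  9.74099640e-04] [ 0.52  0.36 -0.18  1.82  0.08  0.97 -0.86] [-0.17583318  0.17050375 -3.02872515] 0.01721068295970264
[[52.82999215 31.15224333]]
rot [1.000e-01 1.000e-01 1.614e+02] shift in NOW axes [ 172.9 -215.1    2.4] after turn [-232.6  148.6    2.4] q7 -0.86
rot [ -0.1   0.1 -18.6] shift in NOW axes [ 172.9 -215.1    2.4] after turn [ 232.6 -148.6    2.4] q7 -0.86
```

View pics/w3.png

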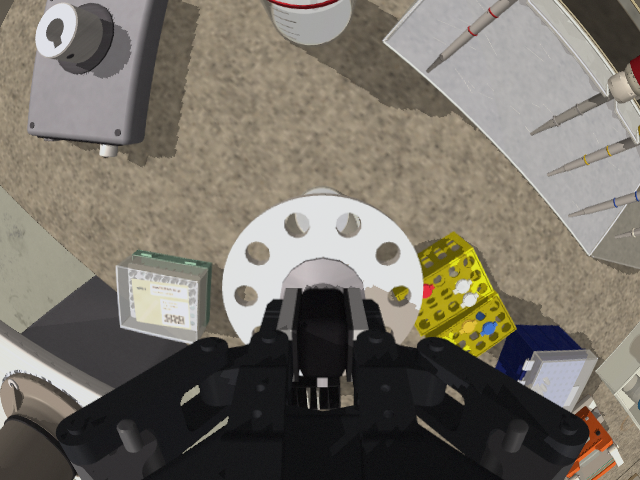

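The carousel is held level. The hub is at about (57,30) against a predicted (53,31), so they agree. I'll check the carousel's position in the hand and work out the standoff move for a closer look at the hub.

```bash
python3 - <<'E'
from h import *
import pickle
c,o=pickle.load(open('w3.pkl','rb'));f=cv2.imread('pics/w3.png')
m=(f.min(2)>165).astype(np.uint8);k=np.zeros_like(m);k[194:335,215:430]=m[194:335,215:430]
d=max(cv2.findContours(k,0,1)[0],key=cv2.contourArea);h=cv2.convexHull(d)[:,0]
d=d[:,0].astype(float)
# outer rim points of upper arc: topmost pixel per column
P=[]
for x in range(230,416,4):
    ys=np.where(k[:,x])[0]
    if len(ys):P.append((x,ys.min()))
from scipy.optimize import least_squares
for z in(o['tcp_pos'][2]-.037,):
    Q=plane('wrist',P,z,c)[:,:2]
    s=least_squares(lambda p:np.hypot(*(Q-p[:2]).T)-p[2],[.511,-.267,.048],loss='soft_l1',f_scale=.0005)
    T=Ro.from_rotvec(o['orientation']).inv().apply(np.r_[s.x[:2],z]-o['tcp_pos']);print('disc in world',s.x,'in tool mm',(T*1e3).round(1),'res',np.abs(s.fun).max())
m=(f.min(2)>190).astype(np.uint8);k=np.zeros_like(m);k[:65,25:85]=m[:65,25:85]
d=max(cv2.findContours(k,0,1)[0],key=cv2.contourArea);P=plane('wrist',d[:,0],.089,c)[:,:2].astype(np.float32);print('hub',cv2.fitEllipse(cv2.convexHull(P)))
print('incub corner',plane('top',[(138,236),(165,40)],0))
delta(np.array([.502,-.075,.215]),.735+np.pi/2)
E
```

```text
disc in world [ 0.51033044 -0.26784429  0.04793445] in tool mm [-0.9  0.3 37. ] res 0.00028933842966837736
hub ((0.5855032205581665, -0.0017379969358444214), (0.044980231672525406, 0.04559772461652756), 85.63105773925781)
incub corner [[0.53665559 0.18059701 0.        ]
 [0.94265318 0.11123096 0.        ]]
rot [1.000e-01 1.000e-01 1.614e+02] shift in NOW axes [  68.5 -179.7    2.5] after turn [-122.3  148.4    2.4] q7 -0.86
rot [ -0.1   0.1 -18.6] shift in NOW axes [  68.5 -179.7    2.5] after turn [ 122.3 -148.4    2.4] q7 -0.86
```

Emit:
step_arm(
  moves=[
    {"rx": 0,"ry": 0,"rz": 0,"dx": 13.7,"dy": -36,"dz": 0,"gripper": -1},
    {"rx": 0,"ry": 0,"rz": 0,"dx": 13.7,"dy": -36,"dz": 0,"gripper": -1},
    {"rx": 0,"ry": 0,"rz": 0,"dx": 13.7,"dy": -36,"dz": 0,"gripper": -1},
    {"rx": 0,"ry": 0,"rz": 0,"dx": 13.7,"dy": -36,"dz": 0,"gripper": -1},
    {"rx": 0,"ry": 0,"rz": 0,"dx": 13.7,"dy": -36,"dz": 0,"gripper": -1},
    {"rx": 0,"ry": 0,"rz": -9.3,"dx": 0,"dy": 0,"dz": 0,"gripper": -1},
    {"rx": 0,"ry": 0,"rz": -9.3,"dx": 0,"dy": 0,"dz": 0,"gripper": -1},
    {"rx": 0,"ry": 0,"rz": 0,"dx": 0,"dy": 0,"dz": 0,"gripper": -1},
    {"rx": 0,"ry": 0,"rz": 0,"dx": 0,"dy": 0,"dz": 0,"gripper": -1},
    {"rx": 0,"ry": 0,"rz": 0,"dx": 0,"dy": 0,"dz": 0,"gripper": -1},
  ],
)

```text
clock: 5.88
tcp_pos: [0.5025, -0.0751, 0.218]
orientation: [-2.933, -1.125, 0.001]
contact_force: [1.0, 0.2, -1.7]
grip_width: 0.0177
gripper_force: 59.0
```

```bash
python3 - <<'E'
from h import *
import pickle
c=r.camera_info('wrist');o=r.get_obs();f=r.grab_frame('wrist');cv2.imwrite('pics/w4.png',f);pickle.dump((c,o),open('w4.pkl','wb'))
print(o['clock'],o['tcp_pos'],o['orientation'],o['joints'].round(2),o['contact_force'])
u=proj('wrist',[.585,-.0015,.089],c)[0];print(u)
x,y=int(u[0]),int(u[1]);y0=max(0,y-60);cv2.imwrite('pics/w4z.png',cv2.resize(f[y0:y0+120,x-75:x+75],None,fx=4,fy=4,interpolation=2));print(x-75,y0)
E
```

```text
5.875 [ 0.50248225 -0.07509611  0.21804605] [-2.93290943e+00 -1.12526031e+00  7.24213203e-04] [ 0.3   0.26 -0.33  1.97  0.11  0.93 -0.91] [ 1.04260677  0.17492125 -1.66197039]
[321.98845471  76.15326478]
246 16
```

View pics/w4z.png

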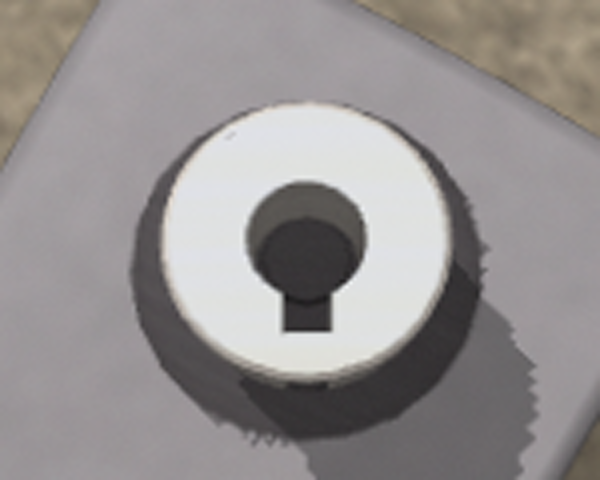

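The bore centre is at about (306,238) in the crop and the keyway points straight down in the image, at x = 283–331. That is the tool's -x direction, so the yaw is already nearly aligned.

```bash
python3 - <<'E'
from h import *
import pickle
c,o=pickle.load(open('w4.pkl','rb'));f=cv2.imread('pics/w4.png')
s=f[16:136,246:396];m=(s.min(2)>190).astype(np.uint8)
cs,hi=cv2.findContours(m,cv2.RETR_CCOMP,cv2.CHAIN_APPROX_NONE)
d=max(cs,key=cv2.contourArea)[:,0]+[246,16]
P=plane('wrist',d,.089,c)[:,:2].astype(np.float32);e=cv2.fitEllipse(cv2.convexHull(P));print('face',e)
ho=max([cs[i] for i in range(len(cs)) if hi[0,i,3]>=0],key=cv2.contourArea)[:,0]+[246,16]
Q=plane('wrist',ho,.089,c);C0=np.array(e[0]);
T=Ro.from_rotvec(o['orientation']);
q=T.inv().apply(Q-np.r_[C0,.089])*1e3
arc=q[q[:,0]>-4][:,:2]
from scipy.optimize import least_squares
b=least_squares(lambda p:np.hypot(*(arc-p[:2]).T)-p[2],[0,0,10]).x;print('bore ctr rel face ctr, tool mm, radius',b)
k=q[(q[:,0]<b[0]-11)&(q[:,0]>b[0]-14.8)];print('key y mid',k[:,1].min(),k[:,1].max(),q[:,0].min())
B=C0+T.apply(np.r_[b[:2],0])[:2]/1e3;print('bore world',B)
ax=B-T.apply([-.9e-3,.3e-3,0])[:2]
print('tool shift to bore (mm)',T.inv().apply(np.r_[ax,o['tcp_pos'][2]]-o['tcp_pos'])*1e3)
E
```

```text
face ((0.5856558084487915, -0.0007120426744222641), (0.04542944207787514, 0.04605354368686676), 27.873737335205078)
bore ctr rel face ctr, tool mm, radius [-0.4774916   0.19584356 10.50042464]
key y mid -4.427349206285117 4.761871655813757 -16.509700487536932
bore world [ 0.58543185 -0.00117701]
tool shift to bore (mm) [ 1.12005280e+02  2.33327490e-01 -3.91390303e-02]
```

The bore and keyway are aligned with the tool at about 0°. I'll move over the hub and offset by 12°, so the key stands on the face first as asked. Then I'll lower to just above it.

Emit:
step_arm(
  moves=[
    {"rx": 0,"ry": 0,"rz": 0,"dx": 30,"dy": 0,"dz": 0,"gripper": -1},
    {"rx": 0,"ry": 0,"rz": 0,"dx": 30,"dy": 0,"dz": 0,"gripper": -1},
    {"rx": 0,"ry": 0,"rz": 0,"dx": 30,"dy": 0,"dz": 0,"gripper": -1},
    {"rx": 0,"ry": 0,"rz": 0,"dx": 22.1,"dy": 0.2,"dz": 0,"gripper": -1},
    {"rx": 0,"ry": 0,"rz": 6,"dx": 0,"dy": 0,"dz": 0,"gripper": -1},
    {"rx": 0,"ry": 0,"rz": 6,"dx": 0,"dy": 0,"dz": 0,"gripper": -1},
    {"rx": 0,"ry": 0,"rz": 0,"dx": 0,"dy": 0,"dz": 20,"gripper": -1},
    {"rx": 0,"ry": 0,"rz": 0,"dx": 0,"dy": 0,"dz": 15,"gripper": -1},
    {"rx": 0,"ry": 0,"rz": 0,"dx": 0,"dy": 0,"dz": 6,"gripper": -1},
    {"rx": 0,"ry": 0,"rz": 0,"dx": 0,"dy": 0,"dz": 0,"gripper": -1},
    {"rx": 0,"ry": 0,"rz": 0,"dx": 0,"dy": 0,"dz": 0,"gripper": -1},
    {"rx": 0,"ry": 0,"rz": 0,"dx": 0,"dy": 0,"dz": 0,"gripper": -1},
  ],
)

```text
clock: 7.42
tcp_pos: [0.5864, 0.0001, 0.1779]
orientation: [3.034, 0.815, 0.002]
contact_force: [0.7, 0.4, -1.8]
grip_width: 0.0175
gripper_force: 59.0
```

```bash
python3 - <<'E'
from h import *
o=r.get_obs();print(o['clock'],o['tcp_pos'],o['orientation'],o['joints'].round(2),o['contact_force'],o['moment'])
T=Ro.from_rotvec(o['orientation']);print(T.as_matrix().round(3))
ax=o['tcp_pos']+T.apply([-.9e-3,.3e-3,0]);print('axis',ax,'err tool mm',T.inv().apply(np.array([.5855,-.0010,ax[2]])-ax)*1e3)
E
```

```text
7.425 [5.86363546e-01 5.81025099e-05 1.77923840e-01] [3.03369977e+00 8.15301865e-01 1.75668553e-03] [ 0.12  0.43 -0.29  1.83  0.15  0.9  -1.29] [ 0.69772701  0.37144303 -1.7962178 ] [ 0.00941684 -0.01575222 -0.03586758]
[[ 0.865  0.501  0.001]
 [ 0.501 -0.865  0.   ]
 [ 0.001  0.001 -1.   ]]
axis [ 0.58573518 -0.00065264  0.17792308] err tool mm [-3.77625436e-01  1.82666087e-01 -2.87157338e-04]
```

Emit:
step_arm(
  moves=[
    {"rx": 0,"ry": 0,"rz": 0,"dx": -0.4,"dy": 0.2,"dz": 4,"gripper": -1},
    {"rx": 0,"ry": 0,"rz": 0,"dx": 0,"dy": 0,"dz": 4,"gripper": -1},
    {"rx": 0,"ry": 0,"rz": 0,"dx": 0,"dy": 0,"dz": 4,"gripper": -1},
    {"rx": 0,"ry": 0,"rz": 0,"dx": 0,"dy": 0,"dz": 2,"gripper": -1},
    {"rx": 0,"ry": 0,"rz": 0,"dx": 0,"dy": 0,"dz": 0,"gripper": -1},
    {"rx": 0,"ry": 0,"rz": 0,"dx": 0,"dy": 0,"dz": 0,"gripper": -1},
  ],
)

```text
clock: 8.18
tcp_pos: [0.5858, -0.0003, 0.1634]
orientation: [3.034, 0.816, 0.0]
contact_force: [0.3, -0.8, -1.9]
grip_width: 0.0173
gripper_force: 59.0
```

Emit:
step_arm(
  moves=[
    {"rx": 0,"ry": 0,"rz": 0,"dx": 0,"dy": 0,"dz": 1,"gripper": -1},
    {"rx": 0,"ry": 0,"rz": 0,"dx": 0,"dy": 0,"dz": 1,"gripper": -1},
    {"rx": 0,"ry": 0,"rz": 0,"dx": 0,"dy": 0,"dz": 0,"gripper": -1},
  ],
)

```text
clock: 8.55
tcp_pos: [0.5857, -0.0004, 0.1612]
orientation: [3.034, 0.816, -0.0]
contact_force: [-0.5, 0.4, -2.5]
grip_width: 0.0173
gripper_force: 59.0
```

Emit:
step_arm(
  moves=[
    {"rx": 0,"ry": 0,"rz": 0,"dx": 0,"dy": 0,"dz": 1,"gripper": -1},
    {"rx": 0,"ry": 0,"rz": 0,"dx": 0,"dy": 0,"dz": 0,"gripper": -1},
    {"rx": 0,"ry": 0,"rz": 0,"dx": 0,"dy": 0,"dz": 0,"gripper": -1},
  ],
)

```text
clock: 8.93
tcp_pos: [0.5857, -0.0003, 0.1603]
orientation: [-3.034, -0.816, 0.0]
contact_force: [0.6, 0.4, -2.3]
grip_width: 0.0171
gripper_force: 59.0
```

The pilot is in the bore with no side force. Touch the key on the face gently.

Emit:
step_arm(
  moves=[
    {"rx": 0,"ry": 0,"rz": 0,"dx": 0,"dy": 0,"dz": 1,"gripper": -1},
    {"rx": 0,"ry": 0,"rz": 0,"dx": 0,"dy": 0,"dz": 0,"gripper": -1},
    {"rx": 0,"ry": 0,"rz": 0,"dx": 0,"dy": 0,"dz": 0,"gripper": -1},
  ],
)

```text
clock: 9.3
tcp_pos: [0.5858, -0.0003, 0.1595]
orientation: [3.034, 0.816, 0.001]
contact_force: [-0.1, 0.4, -1.2]
grip_width: 0.017
gripper_force: 59.2
```

Emit:
step_arm(
  moves=[
    {"rx": 0,"ry": 0,"rz": 0,"dx": 0,"dy": 0,"dz": 0.8,"gripper": -1},
    {"rx": 0,"ry": 0,"rz": 0,"dx": 0,"dy": 0,"dz": 0,"gripper": -1},
    {"rx": 0,"ry": 0,"rz": 0,"dx": 0,"dy": 0,"dz": 0,"gripper": -1},
  ],
)

```text
clock: 9.68
tcp_pos: [0.586, -0.0003, 0.1589]
orientation: [3.034, 0.816, 0.001]
contact_force: [-0.7, -0.4, 4.2]
grip_width: 0.017
gripper_force: 59.9
```

The key is standing on the face at about 6 N, at 0.159 m as expected. Turn it under this light pressure.

Emit:
step_arm(
  moves=[
    {"rx": 0,"ry": 0,"rz": -2,"dx": 0,"dy": 0,"dz": 0.3,"gripper": -1},
    {"rx": 0,"ry": 0,"rz": -2,"dx": 0,"dy": 0,"dz": 0,"gripper": -1},
    {"rx": 0,"ry": 0,"rz": -2,"dx": 0,"dy": 0,"dz": 0,"gripper": -1},
    {"rx": 0,"ry": 0,"rz": 0,"dx": 0,"dy": 0,"dz": 0,"gripper": -1},
  ],
)

```text
clock: 10.18
tcp_pos: [0.5853, -0.0008, 0.1575]
orientation: [-2.987, -0.974, 0.002]
contact_force: [-0.2, -1.1, -1.5]
grip_width: 0.017
gripper_force: 59.1
```

Emit:
step_arm(
  moves=[
    {"rx": 0,"ry": 0,"rz": -2,"dx": 0,"dy": 0,"dz": 0,"gripper": -1},
    {"rx": 0,"ry": 0,"rz": -2,"dx": 0,"dy": 0,"dz": 0,"gripper": -1},
    {"rx": 0,"ry": 0,"rz": -2,"dx": 0,"dy": 0,"dz": 0,"gripper": -1},
    {"rx": 0,"ry": 0,"rz": 0,"dx": 0,"dy": 0,"dz": 0,"gripper": -1},
    {"rx": 0,"ry": 0,"rz": 0,"dx": 0,"dy": 0,"dz": 0,"gripper": -1},
  ],
)

```text
clock: 10.8
tcp_pos: [0.5857, -0.0003, 0.1582]
orientation: [-2.932, -1.128, -0.0]
contact_force: [-0.5, 0.3, -3.0]
grip_width: 0.0172
gripper_force: 59.0
```

```bash
python3 - <<'E'
from h import *
o=r.get_obs();T=Ro.from_rotvec(o['orientation']).as_matrix();print(o['tcp_pos'],np.arctan2(T[1,0],T[0,0]),T[:,2],o['contact_force'],o['moment'])
E
```

```text
[ 5.85720564e-01 -3.35583726e-04  1.58226375e-01] 0.734501069757227 [ 5.06601576e-05  4.98754455e-05 -9.99999997e-01] [-0.50057725  0.30776143 -2.99920382] [ 0.00829098 -0.02602503 -0.02891962]
```

The contact force has vanished, so the key has entered the keyway. Keep pushing down slowly and watch the force.

Emit:
step_arm(
  moves=[
    {"rx": 0,"ry": 0,"rz": 0,"dx": 0,"dy": 0,"dz": 1,"gripper": -1},
    {"rx": 0,"ry": 0,"rz": 0,"dx": 0,"dy": 0,"dz": 1,"gripper": -1},
    {"rx": 0,"ry": 0,"rz": 0,"dx": 0,"dy": 0,"dz": 1,"gripper": -1},
    {"rx": 0,"ry": 0,"rz": 0,"dx": 0,"dy": 0,"dz": 0,"gripper": -1},
  ],
)

```text
clock: 11.3
tcp_pos: [0.5857, -0.0003, 0.1551]
orientation: [-2.932, -1.128, 0.0]
contact_force: [0.4, -0.1, -2.3]
grip_width: 0.0173
gripper_force: 59.0
```

Emit:
step_arm(
  moves=[
    {"rx": 0,"ry": 0,"rz": 0,"dx": 0,"dy": 0,"dz": 1.5,"gripper": -1},
    {"rx": 0,"ry": 0,"rz": 0,"dx": 0,"dy": 0,"dz": 1.5,"gripper": -1},
    {"rx": 0,"ry": 0,"rz": 0,"dx": 0,"dy": 0,"dz": 1.5,"gripper": -1},
    {"rx": 0,"ry": 0,"rz": 0,"dx": 0,"dy": 0,"dz": 0,"gripper": -1},
  ],
)

```text
clock: 11.8
tcp_pos: [0.5856, -0.0003, 0.1505]
orientation: [-2.932, -1.128, 0.001]
contact_force: [-0.4, 0.3, -2.4]
grip_width: 0.0175
gripper_force: 59.1
```

The key slides freely. Next is the ejector, with a firmer grip.

Emit:
step_arm(
  moves=[
    {"rx": 0,"ry": 0,"rz": 0,"dx": 0,"dy": 0,"dz": 1.5,"gripper": -1},
    {"rx": 0,"ry": 0,"rz": 0,"dx": 0,"dy": 0,"dz": 1.5,"gripper": -1},
    {"rx": 0,"ry": 0,"rz": 0,"dx": 0,"dy": 0,"dz": 1.5,"gripper": -1},
    {"rx": 0,"ry": 0,"rz": 0,"dx": 0,"dy": 0,"dz": 1.5,"gripper": -1},
    {"rx": 0,"ry": 0,"rz": 0,"dx": 0,"dy": 0,"dz": 0,"gripper": -1},
    {"rx": 0,"ry": 0,"rz": 0,"dx": 0,"dy": 0,"dz": 0,"gripper": -1},
  ],
  grip_force=100,
)

```text
clock: 12.55
tcp_pos: [0.5859, -0.0003, 0.1451]
orientation: [2.932, 1.128, 0.001]
contact_force: [-1.8, 0.7, 2.0]
grip_width: 0.0163
gripper_force: 99.3
```

Emit:
step_arm(
  moves=[
    {"rx": 0,"ry": 0,"rz": 0,"dx": 0,"dy": 0,"dz": 1.5,"gripper": -1},
    {"rx": 0,"ry": 0,"rz": 0,"dx": 0,"dy": 0,"dz": 1.5,"gripper": -1},
    {"rx": 0,"ry": 0,"rz": 0,"dx": 0,"dy": 0,"dz": 1.5,"gripper": -1},
    {"rx": 0,"ry": 0,"rz": 0,"dx": 0,"dy": 0,"dz": 1.5,"gripper": -1},
    {"rx": 0,"ry": 0,"rz": 0,"dx": 0,"dy": 0,"dz": 0,"gripper": -1},
    {"rx": 0,"ry": 0,"rz": 0,"dx": 0,"dy": 0,"dz": 0,"gripper": -1},
  ],
)

```text
clock: 13.3
tcp_pos: [0.5861, -0.0003, 0.139]
orientation: [2.932, 1.128, 0.001]
contact_force: [-1.5, 0.0, 5.4]
grip_width: 0.0167
gripper_force: 99.8
```

The spring force is rising as expected, with about 3.5 mm to go.

Emit:
step_arm(
  moves=[
    {"rx": 0,"ry": 0,"rz": 0,"dx": 0,"dy": 0,"dz": 1,"gripper": -1},
    {"rx": 0,"ry": 0,"rz": 0,"dx": 0,"dy": 0,"dz": 1,"gripper": -1},
    {"rx": 0,"ry": 0,"rz": 0,"dx": 0,"dy": 0,"dz": 1,"gripper": -1},
    {"rx": 0,"ry": 0,"rz": 0,"dx": 0,"dy": 0,"dz": 0,"gripper": -1},
    {"rx": 0,"ry": 0,"rz": 0,"dx": 0,"dy": 0,"dz": 0,"gripper": -1},
  ],
)

```text
clock: 13.92
tcp_pos: [0.5861, -0.0003, 0.1362]
orientation: [2.932, 1.128, 0.001]
contact_force: [-0.9, 0.1, 6.5]
grip_width: 0.0167
gripper_force: 100.2
```

Emit:
step_arm(
  moves=[
    {"rx": 0,"ry": 0,"rz": 0,"dx": 0,"dy": 0,"dz": 0.7,"gripper": -1},
    {"rx": 0,"ry": 0,"rz": 0,"dx": 0,"dy": 0,"dz": 0,"gripper": -1},
    {"rx": 0,"ry": 0,"rz": 0,"dx": 0,"dy": 0,"dz": 0,"gripper": -1},
  ],
)

```text
clock: 14.3
tcp_pos: [0.5861, -0.0003, 0.1357]
orientation: [2.932, 1.128, 0.001]
contact_force: [-2.3, 0.4, 9.2]
grip_width: 0.0164
gripper_force: 100.7
```

Emit:
step_arm(
  moves=[
    {"rx": 0,"ry": 0,"rz": 0,"dx": 0,"dy": 0,"dz": 0.7,"gripper": -1},
    {"rx": 0,"ry": 0,"rz": 0,"dx": 0,"dy": 0,"dz": 0,"gripper": -1},
    {"rx": 0,"ry": 0,"rz": 0,"dx": 0,"dy": 0,"dz": 0,"gripper": -1},
  ],
)

```text
clock: 14.68
tcp_pos: [0.5865, -0.0002, 0.1356]
orientation: [2.931, 1.128, 0.002]
contact_force: [-2.8, -0.2, 11.9]
grip_width: 0.0165
gripper_force: 101.3
```

Emit:
step_arm(
  moves=[
    {"rx": 0,"ry": 0,"rz": 0,"dx": 0,"dy": 0,"dz": 0.6,"gripper": -1},
    {"rx": 0,"ry": 0,"rz": 0,"dx": 0,"dy": 0,"dz": 0,"gripper": -1},
    {"rx": 0,"ry": 0,"rz": 0,"dx": 0,"dy": 0,"dz": 0,"gripper": -1},
  ],
)

```text
clock: 15.05
tcp_pos: [0.5868, -0.0002, 0.1356]
orientation: [2.931, 1.128, 0.004]
contact_force: [-3.8, -0.7, 16.1]
grip_width: 0.0169
gripper_force: 101.8
```

Emit:
step_arm(
  moves=[
    {"rx": 0,"ry": 0,"rz": 0,"dx": 0,"dy": 0,"dz": 0.6,"gripper": -1},
    {"rx": 0,"ry": 0,"rz": 0,"dx": 0,"dy": 0,"dz": 0,"gripper": -1},
    {"rx": 0,"ry": 0,"rz": 0,"dx": 0,"dy": 0,"dz": 0,"gripper": -1},
    {"rx": 0,"ry": 0,"rz": 0,"dx": 0,"dy": 0,"dz": 0,"gripper": -1},
    {"rx": 0,"ry": 0,"rz": 0,"dx": 0,"dy": 0,"dz": 0,"gripper": -1},
  ],
)

```text
clock: 15.68
tcp_pos: [0.5869, -0.0001, 0.1356]
orientation: [2.931, 1.127, 0.004]
contact_force: [-5.2, -1.2, 20.8]
grip_width: 0.0164
gripper_force: 102.5
```

```bash
python3 - <<'E'
from h import *
c=r.camera_info('wrist');o=r.get_obs();f=r.grab_frame('wrist')
T=Ro.from_rotvec(o['orientation']).as_matrix();print(o['tcp_pos'],np.arctan2(T[1,0],T[0,0]),T[:,2],o['contact_force'],o['moment'],o['qvel'].round(3))
g=r.grab_frame('top');u=proj('top',[.5855,-.001,.09])[0].astype(int)
t=cv2.resize(g[u[1]-60:u[1]+60,u[0]-40:u[0]+40],(320,480));b=g[170:350,340:460]
cv2.imwrite('pics/end.png',np.hstack([cv2.resize(f[:,100:540],(440,480)),t]))
b=cv2.resize(b,(320,480))
cv2.imwrite('pics/end.png',np.hstack([cv2.resize(f[150:480,140:500],(240,220)).repeat(1,0) if 0 else cv2.resize(f[:,160:480],(220,330)), cv2.resize(t,(220,330)),cv2.resize(b,(220,330))]))
E
```

```text
[ 5.86908302e-01 -1.49293437e-04  1.35566613e-01] 0.73445828855812 [ 2.79915752e-03 -2.15591590e-04 -9.99996059e-01] [-5.21815891 -1.18950288 20.78556486] [0.01670853 1.32735778 0.0159835 ] [ 0.    -0.     0.001  0.001 -0.     0.001  0.001]
```

View pics/end.png

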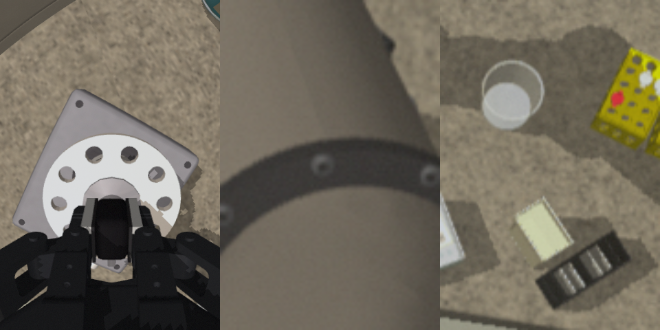

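The final pictures show the disc down on the hub, the beaker standing, and the bystanders in place. Only a small sideways force remains (-5 N in x), so I'll ease it with a 1 mm shift.

Emit:
step_arm(
  moves=[
    {"rx": 0,"ry": 0,"rz": 0,"dx": -0.7,"dy": -0.6,"dz": 0,"gripper": -1},
    {"rx": 0,"ry": 0,"rz": 0,"dx": 0,"dy": 0,"dz": 0,"gripper": -1},
    {"rx": 0,"ry": 0,"rz": 0,"dx": 0,"dy": 0,"dz": 0,"gripper": -1},
    {"rx": 0,"ry": 0,"rz": 0,"dx": 0,"dy": 0,"dz": 0,"gripper": -1},
  ],
)

```text
clock: 16.27
tcp_pos: [0.5867, -0.0001, 0.1356]
orientation: [2.931, 1.127, 0.007]
contact_force: [-1.6, -0.3, 18.0]
grip_width: 0.0167
gripper_force: 101.7
```

The side force is gone. One small trim will remove the 0.3° lean.

Emit:
step_arm(
  moves=[
    {"rx": 0.2,"ry": -0.2,"rz": 0,"dx": 0,"dy": 0,"dz": 0.2,"gripper": -1},
    {"rx": 0,"ry": 0,"rz": 0,"dx": 0,"dy": 0,"dz": 0,"gripper": -1},
    {"rx": 0,"ry": 0,"rz": 0,"dx": 0,"dy": 0,"dz": 0,"gripper": -1},
    {"rx": 0,"ry": 0,"rz": 0,"dx": 0,"dy": 0,"dz": 0,"gripper": -1},
  ],
)

```text
clock: 16.77
tcp_pos: [0.5869, -0.0002, 0.1356]
orientation: [-2.932, -1.128, -0.0]
contact_force: [-3.2, -0.3, 18.9]
grip_width: 0.0166
gripper_force: 102.0
```

```bash
python3 - <<'E'
from h import *
o=r.get_obs();print(o['tcp_pos'],Ro.from_rotvec(o['orientation']).as_matrix()[:,2],o['contact_force'],o['moment'])
ok=o['contact_force'][2]>13 and abs(o['tcp_pos'][2]-.1356)<.0004
print(ok, r.hand_in() if ok else '')
E
```

```text
[ 5.86941325e-01 -1.78650232e-04  1.35560705e-01] [ 9.86494466e-06  2.70556863e-04 -9.99999963e-01] [-3.23902549 -0.33402094 18.88006799] [-0.11039084  0.56053104  0.06025181]
the job is handed in; nothing more can be done
True None
```

The carousel is keyed into the hub and pressed home against the ejector, still gripped at about 100 N and held down at about 19 N; the last picture showed the beaker standing and the slide boxes in place, with only the tip box's edge in view, and the job is handed in at about 17 s.

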